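# Hang the washed board basket on the drain hook

### The arm

A 6-joint arm with a two-finger parallel gripper is mounted at the origin on the work surface. World frame = base frame: x ahead of the robot, y to its left, z up, the work surface at z = 0. Lengths are in m, angles in rad, forces in N, time in s.
With the tool pointing down it reaches from about 0.35 to 0.875 m from the base axis. Payload 4.2 kg.
Tool frame: the origin (TCP) lies on the centre line of the jaws, within the pads' length; the fingertips stand 19 mm ahead of it and the grasp point (between the pads) is the TCP; z points along the fingers, y is the line along which they close (so a half turn about z gives the same grasp; the last joint's range is limited). The gripper opens to 87 mm and grips with 3 to 60 N. Pads are 19 mm wide; open, the fingers measure 117 mm over their backs; the gripper's body (75 mm by 190 mm) begins 51 mm behind the grasp point.
Start: joints at [1.548, 0.385, 0.008, 0, -1.194, -0.259], TCP at [0.174, 0.6, 0.242] pointing down, gripper open.
Joint ranges: [-3.14, 3.14], [-1.21, 2.06], [-1.07, 1.41], [-3.16, 2.05], [-2.99, -0.16], [-3.1, 3.1]. Speed limits (rad/s): [2.79, 2.79, 3.14, 3.14, 3.14, 3.14].

### API

Orientations are given as [roll, pitch, yaw] about the fixed x, y, z axes, in that order (R = Rz(yaw) Ry(pitch) Rx(roll)).
In Python, from workcell import bot, get_image, job, trace gives the robot as it stands. The module is installed in compiled form; this text tells all that it offers.
- The arm moves only by the tool play_rows, never from a script. Its argument "targets" is one flat list of numbers, 7 for each row, row after row: the shift along the tool's x, y, z each as a share of 50 mm, from -1 to 1, then the turn, a rotation vector about the tool's x, y, z each as a share of 0.08 rad, from -1 to 1, then the finger opening in mm, from 0 to 87. A call has 1 to 20 rows; each row shifts and turns the commanded pose from where the row before left it, along the tool's axes as they then stand; what a row does not reach is not made up. A row lasts 1/8 s, in which the tool goes at most 62.5 mm and 10.7 degrees, less where a joint would pass 70% of its speed; a pose out of reach is approached as far as the arm can. A call with a number of a shift or a turn outside -1 to 1 is refused whole. A call with a gripper value outside its range is refused whole. The fingers move at their own pace and stop on an object; the grip force is fixed at half the most. Time passes only in rows, so rows that do not move let the fingers close. It gives the time, the measured TCP pose, the force, the opening and the grip force at its end, in the units of the state.
- bot.get_state(): the state, without advancing time (a new reading comes with each control period).
- get_image(name): name is "scene" or "side" or "wrist"; returns a dict with "image" (400x640x3 uint8, red, green, blue), "mtx" (3x3 intrinsics, pixels), "R" (3x3) and "t" (3): a world point X has camera coordinates R X + t; the wrist camera has in their place "mount" (4x4, takes a point from camera to tool coordinates, whose origin is the TCP and whose axes are the flange's). Camera axes: x right, y down, z forward; pixel columns grow to the right and rows downward; lengths in m; the calibration is good to about 2 mm. A picture is of the moment at which its call begins: read the wrist's pose just before it. There is no depth.
- job.hand_in(): hands the job in; it is judged then, once.
Trained networks look in a picture, given as the dict that the camera call returned (one of the last four; its "shot" number tells which), for a name from the list of things; names that differ only in an ending like _2 or _b are one class to them, and where a whole thing is asked for, a point or a joint stands for the part that bears it (a point fixed in the world has none). Each returns a list of dicts, best first, with "conf" (0 to 1); they miss things now and then, are a little off and sometimes report something else, mostly with a low value. They report only what shows in the picture. A call takes as long as a camera call.
- trace(picture, name): "pixels" (400x640 bool, what is visible of it) and "pixel" ([column, row] in pixels, amid what is visible of it).
The state is a dict: "time_s": time; "joint_positions": joint angles; "qvel": joint speeds; "joint_torque": joint torques, N m; "tcp_pos": TCP position; "tcp_rot": TCP orientation; "ft_force": force on the tool from outside, world axes, zero at the start; "torque": the same for the moment, N m; "finger_gap": finger opening in m; "gripper_force": force on a finger pad.
Only numpy, scipy, OpenCV 4.12 (cv2) and the standard library are available. Lean on these libraries where they do the work, as an engineer would, in place of code of your own. Each camera call takes 0.05 s, during which the arm holds its last target. There are 200 camera calls.

### The job

The circuit boards in the wire basket have just been washed. Pick the basket up by its handle and hang it by that handle on the two-prong hook of the drain stand, so that it hangs level over the drip tray, supported by both prongs and let go. Keep the basket upright on the way, do not drop it, and leave the other things on the bench where they are.

Things in the scene. Friction and masses are not known exactly. Their poses are not given: they have to be found in the camera images.
- basket: stainless wire basket, 110 mm (its x) by 150 mm (its y), walls 60 mm high, about 0.5 kg, loose on the bench; five green boards are fixed on edge in it (tops 88 mm above its underside); a rigid upright arched handle of 8 mm rod stands in its middle plane x = 0. Origin: centre of its underside, z up, y along the handle's top bar. It is the same both ways round
- basket_centre (a point): centre of the basket's wire body, 30 mm above its underside; axes as the basket
- basket_grip (a point): middle of the handle's top bar, on its axis, 165 mm above the basket's underside; axes as the basket, y along the bar. The bar is straight for 116 mm: 8 mm rod, with a black sleeve 12 mm thick on the middle 40 mm. The handle's uprights are at y = +-71 mm: under the bar is a window 73 mm high (down to the board tops) and 134 mm wide, which the prongs enter along x
- hook_seat (a point): where the middle of the handle's bar lies when hung: half-way between the hook's two prongs, 225 mm above the bench, over the seats; z up, bar along y. The hook's free tips point to -x. The prongs are 8 mm rods at y = +-36 mm with a V-shaped seat at x = 0; their underside there is 14 mm below this point. Between them it is open from the tips back to the cross bar
- hook_tips (a point): half-way between the free tips of the two prongs, 28 mm in front (-x) of the seats; the prongs rise from the seats to the tips at 45 degrees. The tops of the tips are 23 mm above hook_seat, and nothing of the stand is higher. This point lies on the rods' axes, 19 mm above hook_seat; axes as hook_seat
- stand: stainless drain stand, fixed: drip tray with 15 mm rim, x = -85 to 145 mm, y = +-100 mm; a 12 mm post at x = 115 mm with a 12 mm cross bar (axis on a level with hook_seat) carries the two prongs, which run level to 18 mm from the seats and then dip 10 mm into them. Origin: on the bench, right under the seats; axes as hook_seat
- spool: bystander: solder spool, 60 mm in diameter, 55 mm high, standing; origin at its underside
- bottle: bystander: closed white plastic bottle, 64 mm in diameter, 120 mm high; origin at its underside
- partsbox: bystander: clear open parts box 110 by 160 mm, 45 mm high; origin at its underside
- boards: bystander: stack of three circuit boards 100 by 84 mm, 34 mm high; origin at its underside

How it is judged:
At the end, for the whole second after the job is handed in: The basket hangs by its handle bar on both prongs: bar middle within 20 mm in front of and 50 mm behind the seat, 32 mm sideways, 8 mm below to 18 mm above seated height; level within 0.15 rad, carried by the stand (over 2 N), at rest (under 60 mm/s, 0.4 rad/s) (x of basket_grip in the frame of hook_seat between -0.02 and 0.05 m and y of basket_grip in the frame of hook_seat between -0.032 and 0.032 m and z of basket_grip in the frame of hook_seat between -0.008 and 0.018 m and angle between basket's own z axis and vertical below 0.15 rad and contact force between basket and stand above 2 N and linear speed of basket below 0.06 m/s and angular speed of basket below 0.4 rad/s); the robot touches nothing.
It fails at once if the basket is tipped more than 0.6 rad from upright (angle between basket's own z axis and vertical above 0.6 rad).
It fails at once if the basket is dropped or thrown (faster than 0.5 m/s with no finger on it) (linear speed of basket above 0.5 m/s and contact force between the fingers and basket below 0.1 N).
It fails at once if a bystander is moved more than 40 mm (distance of any of spool, bottle, partsbox, boards from where it was at the start of the episode above 0.04 m).
It also fails if it takes over 51 s, if anything falls off the work surface, if the arm or the gripper's body presses on something with over 40 N, if the wrist force passes 120 N, or if a joint passes its speed limit or range.

## Working session

There is one attempt and no reset: what is moved stays moved. The work goes in short steps, Python scripts to look and compute and a tool call to move; the robot and the scene stay as the last step left them, time stands still between calls to the robot, and variables do not carry over. Pictures are saved under pics/ and viewed, at most 10 in all, crops included, and the job is handed in when it is done.

Besides the shell and the picture viewer there is one more tool, called after "Call:" as name(argument=value, ...) on one line, values as JSON. play_rows: Moves the arm, as the interface text tells. Its arguments: {"type":"object","properties":{"targets":{"type":"array","items":{"type":"number"}}},"required":["targets"]}

```bash
mkdir -p pics
cat > a.py <<'E'
from workcell import bot,get_image,trace
import cv2,numpy as np,pickle
s=bot.get_state();print(s)
for n in ["scene","side","wrist"]:
    p=get_image(n);cv2.imwrite(f"pics/{n}0.png",p["image"][:,:,::-1])
    pickle.dump(p,open(f"{n}0.pkl","wb"))
    print(n,{k:np.round(v,3).tolist() for k,v in p.items() if k not in("image",) and not isinstance(v,str)})
    for o in ["basket","basket_grip","hook_seat","hook_tips","stand","spool","bottle","partsbox","boards"]:
        r=trace(p,o)
        for d in r[:2]:
            ys,xs=np.where(d["pixels"]);print(n,o,round(d["conf"],2),np.round(d["pixel"]),xs.min() if len(xs) else 0,xs.max(),ys.min(),ys.max())
E
python3 a.py
```

```text
{'time_s': 0.0, 'joint_positions': array([ 1.54759044e+00,  3.85525832e-01,  6.63375790e-03, -5.00157762e-04,
       -1.19401262e+00, -2.58589371e-01]), 'qvel': array([-0.00149551,  0.00022185,  0.00125816,  0.00105239, -0.00147367,
       -0.00023284]), 'joint_torque': array([-3.57945628e-04, -3.90667534e+01,  1.87405694e+01,  4.21974421e+00,
        1.09288876e-02, -1.95763087e-04]), 'tcp_pos': array([0.1736309 , 0.59980944, 0.24048105]), 'tcp_rot': array([ 3.13943551e+00, -8.99226496e-05, -2.81979678e-01]), 'ft_force': array([-0.4444795 , -0.4913218 , -0.09883119]), 'torque': array([-0.00667393, -0.01882427, -0.04120089]), 'gripper_force': 0.0, 'finger_gap': 0.08706142824447884}
scene {'mtx': [[379.046, 0.0, 324.017], [0.0, 379.046, 198.426], [0.0, 0.0, 1.0]], 'R': [[-0.474, 0.88, -0.014], [0.754, 0.398, -0.523], [-0.455, -0.259, -0.852]], 't': [0.276, -0.342, 1.577], 'shot': 1}
scene basket 0.95 [381. 244.] 354 411 214 272
scene basket_grip 0.7 [207. 163.] 182 233 141 187
scene basket_grip 0.56 [383. 242.] 355 411 212 272
scene hook_seat 0.82 [256. 207.] 215 297 152 244
scene hoo
[... 537 characters left out ...]
312. 271.] 290 337 236 302
side basket 0.65 [327. 184.] 294 358 134 208
side hook_seat 0.66 [322. 183.] 294 358 133 207
side hook_tips 0.6 [327. 186.] 293 357 135 207
side stand 0.59 [325. 183.] 293 358 133 208
side spool 0.6 [370. 234.] 362 379 225 247
side spool 0.43 [313. 272.] 290 335 237 299
side bottle 0.61 [268. 214.] 261 278 199 228
side partsbox 0.95 [355. 147.] 332 373 133 162
side boards 0.87 [291. 370.] 268 312 350 391
side boards 0.66 [312. 273.] 289 337 236 302
wrist {'mtx': [[291.348, 0.0, 322.926], [0.0, 291.348, 202.143], [0.0, 0.0, 1.0]], 'mount': [[-0.001, -0.964, -0.266, 0.072], [1.0, -0.001, 0.0, -0.001], [-0.001, -0.266, 0.964, -0.143], [0.0, 0.0, 0.0, 1.0]], 'shot': 3}
```

```bash
python3 -c "
import cv2
a=cv2.imread('pics/scene0.png')[130:310,170:510];cv2.imwrite('pics/s1.png',cv2.resize(a,(800,424),interpolation=cv2.INTER_CUBIC))
a=cv2.imread('pics/side0.png')[120:320,240:400];cv2.imwrite('pics/s2.png',cv2.resize(a,(480,600),interpolation=cv2.INTER_CUBIC))"
```

```text
(no output)
```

View pics/s1.png

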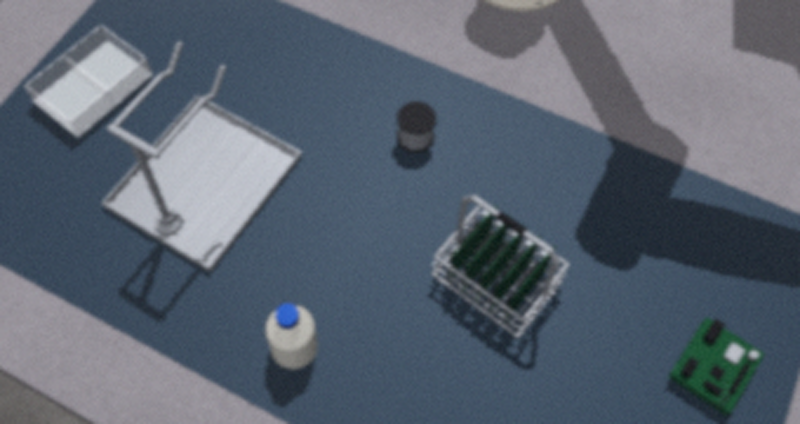

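View pics/s2.png

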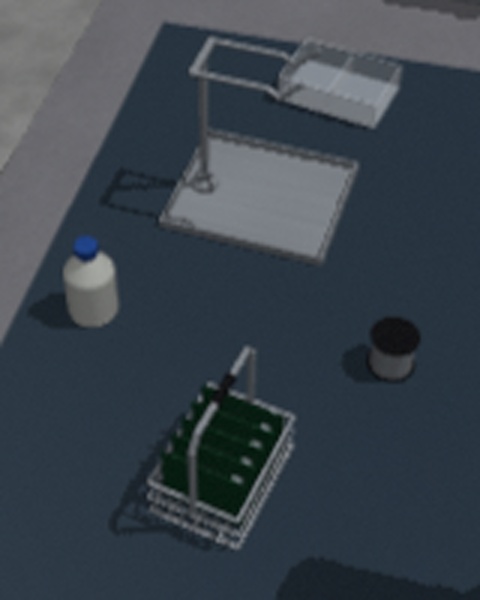

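The scene view shows the basket (sleeve at about crop (511,223)), the stand on the left with its tips towards the top right, and the bystanders. The side view confirms this, with the sleeve at crop (226,387). I'll fit planar poses to these corners.

```bash
cat > fit.py <<'E'
import pickle,numpy as np
from scipy.optimize import least_squares
C={n:pickle.load(open(n+"0.pkl","rb")) for n in("scene","side")}
def proj(n,X):
    c=C[n];v=X@c["R"].T+c["t"];v=v@c["mtx"].T;return v[:,:2]/v[:,2:]
def full(n,p): p=np.array(p,float);return p/(800/340)+[170,130] if n=="scene" else p/3+[240,120]
def ray(n,p,z):
    c=C[n];d=c["R"].T@np.linalg.solve(c["mtx"],[*full(n,p),1]);o=-c["R"].T@c["t"];return o+d*(z-o[2])/d[2]
def fit(obs,x0):
    best=None
    for yaw in np.arange(-3,3.2,.5):
        def f(x):
            c,s=np.cos(x[2]),np.sin(x[2]);R=np.array([[c,-s,0],[s,c,0],[0,0,1]]);o=[]
            for n,L in obs.items():
                P=np.array([a for a,_ in L])/1000@R.T+[x[0],x[1],0]
                o.append(proj(n,P)-[full(n,b) for _,b in L])
            return np.concatenate(o).ravel()
        r=least_squares(f,[*x0,yaw],loss="soft_l1")
        if best is None or r.cost<best.cost:best=r
    print(np.round(best.x,4),best.cost);print(np.round(f(best.x).reshape(-1,2),1).tolist())
    return best.x
for n,p in(("scene",(416,140)),("side",(392,365))):print("spool",ray(n,p,0.02))
for n,p in(("scene",(293,350)),("side",(91,300))):print("bottle",ray(n,p,.04))
tray=[(-85,-100,15),(-85,100,15),(145,100,15),(145,-100,15)]
# scene: tips point up-right; far (x=145) side is left/bottom
S={"scene":[((-85,100,15),(205,100)),((-85,-100,15),(300,153)),((145,-100,15),(210,270)),((145,100,15),(104,202)),((-28,36,244),(179,43)),((-28,-36,244),(221,68))],
"side":[((-85,100,15),(357,163)),((-85,-100,15),(322,258)),((145,-100,15),(162,220)),((145,100,15),(205,135))]}
def flip(S): return {n:[((a[0],-a[1],a[2]),b) for a,b in L] for n,L in S.items()}
x0=ray("scene",(205,180),0)[:2]
for s in(S,flip(S)):fit(s,x0)
x0=ray("scene",(500,260),.06)[:2]
# long edges: side right-bottom
B={"side":[((0,0,165),(226,387)),((55,75,60),(294,415)),((55,-75,60),(237,515)),((-55,-75,60),(152,480)),((0,-71,160),(192,437)),((0,71,160),(249,352))],
"scene":[((0,0,165),(511,223))]}
for s in(B,flip(B)):
    b=fit(s,x0)
    if b[2]:print(b)
E
python3 fit.py
```

```text
spool [0.42115459 0.00703034 0.02      ]
spool [0.39840428 0.01809582 0.02      ]
bottle [0.80294173 0.01587353 0.04      ]
bottle [0.77700318 0.02581987 0.04      ]
[ 0.6095 -0.2688  1.0709] 363.47256481884904
[[10.3, -2.0], [-78.9, 0.5], [-11.5, -0.5], [84.8, -0.6], [1.7, 0.9], [-37.1, 0.5], [3.2, 7.0], [-20.4, -45.6], [-3.8, -6.9], [17.6, 45.7]]
[ 0.5956 -0.2447 -0.0735] 8.338604890829343
[[-2.6, -2.0], [0.9, -0.6], [0.1, -0.8], [-0.3, 0.2], [0.9, 0.7], [1.4, -0.2], [-0.3, -0.5], [-0.9, -0.0], [-1.8, -0.5], [0.1, -2.3]]
[0.5618 0.2048 2.9429] 7.63000977615455
[[-1.2, 0.1], [0.6, -1.1], [0.5, 1.4], [-2.2, -0.1], [-0.3, 1.9], [0.8, -3.5], [-0.1, -0.6]]
[0.56176672 0.20484232 2.94285387]
[ 0.5583  0.2052 -1.3756] 118.20520896740634
[[-0.1, 0.4], [0.2, -2.5], [-25.0, -37.8], [0.0, 2.1], [-11.7, -16.3], [15.2, 14.1], [0.4, -1.5]]
[ 0.55825582  0.20521675 -1.37555366]
```

Call:
play_rows(targets=[0.8,0.45,-0.1,0,0,0,87,0.8,0.45,-0.1,0,0,0,87,0.8,0.45,-0.1,0,0,0,87,0.8,0.45,-0.1,0,0,0,87,0.8,0.45,-0.1,0,0,0,87,0.8,0.45,-0.1,0,0,0,87,0.8,0.45,-0.1,0,0,0,87,0.8,0.45,-0.1,0,0,0,87,0.8,0.45,-0.1,0,0,0,87,0.8,0.45,-0.1,0,0,0,87,0.8,0.45,-0.1,0,0,0,87,0.8,0.45,-0.1,0,0,0,87])

```text
time_s: 3.0
tcp_pos: [0.5607, 0.2063, 0.3019]
tcp_rot: [-3.141, -0.0, -0.282]
ft_force: [0.7, 0.4, -0.4]
finger_gap: 0.0872
gripper_force: 0.0
```

Call:
play_rows(targets=[0,0,0,0,0,0.98,87,0,0,0,0,0,0.98,87,0,0,0,0,0,0.98,87,0,0,0,0,0,0.98,87,0,0,0,0,0,0.98,87,0,0,0,0,0,0.98,87,0,0,0,0,0,0.98,87,0,0,0,0,0,0.98,87,0,0,0,0,0,0.98,87,0,0,0,0,0,0.98,87,0,0,0,0,0,0.98,87,0,0,0,0,0,0.98,87,0,0,0,0,0,0.98,87,0,0,0,0,0,0.98,87,0,0,0,0,0,0.98,87,0,0,0,0,0,0.98,87,0,0,0,0,0,0.98,87,0,0,0,0,0,0.98,87,0,0,0,0,0,0.98,87,0,0,0,0,0,0,87])

```text
time_s: 5.5
tcp_pos: [0.5598, 0.2075, 0.3016]
tcp_rot: [-3.142, 0.0, -1.771]
ft_force: [-0.6, -0.2, 0.0]
finger_gap: 0.087
gripper_force: 0.0
```

```bash
cat > w.py <<'E'
from workcell import bot,get_image
import cv2,numpy as np,pickle,sys
k=sys.argv[1]
s=bot.get_state();p=get_image("wrist");p["state"]=s
pickle.dump(p,open(f"w{k}.pkl","wb"));cv2.imwrite(f"pics/w{k}.png",p["image"][:,:,::-1])
print(s["time_s"],s["tcp_pos"],s["tcp_rot"],s["ft_force"],s["joint_positions"])
E
python3 w.py 1
```

```text
5.5 [0.55975563 0.20748825 0.3015794 ] [-3.14154854e+00  6.58197808e-05 -1.77050952e+00] [-0.64766904 -0.17871054  0.00672446] [ 6.25956638e-01  3.02319040e-01  3.64239885e-02 -1.26495443e-05
 -1.30482298e+00 -8.25666512e-01]
```

View pics/w1.png

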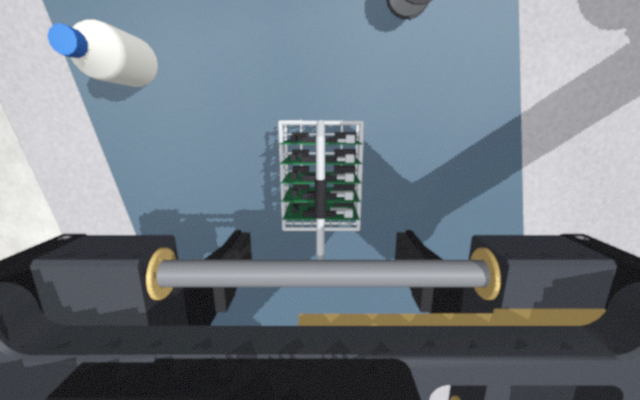

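The basket handle's bar runs straight down the image at column 320, with the sleeve around rows 180–215. The fingers straddle it evenly.

```bash
cat > wr.py <<'E'
import pickle,numpy as np
from scipy.spatial.transform import Rotation as Ro
def wray(k,p,z):
    c=pickle.load(open(f"w{k}.pkl","rb"));s=c["state"]
    R=Ro.from_euler("xyz",s["tcp_rot"]).as_matrix();M=c["mount"]
    d=R@M[:3,:3]@np.linalg.solve(c["mtx"],[*p,1]);o=R@M[:3,3]+s["tcp_pos"]
    return np.round(o+d*(z-o[2])/d[2],4)
E
python3 - <<'E'
from wr import *
import cv2
im=cv2.imread("pics/w1.png",0)[:,:].astype(int)
print("col320",[(r,im[r,318:323].mean().round()) for r in range(170,225,3)])
for r in(135,165,240):print(r,im[r,308:333].tolist())
for p in((320.5,135),(320,197),(320,250)):print(p,wray(1,p,.165))
for p in((279,122),(362,122),(283,230),(361,230)):print(p,wray(1,p,.06))
E
```

```text
col320 [(170, np.float64(232.0)), (173, np.float64(232.0)), (176, np.float64(232.0)), (179, np.float64(197.0)), (182, np.float64(63.0)), (185, np.float64(62.0)), (188, np.float64(62.0)), (191, np.float64(60.0)), (194, np.float64(61.0)), (197, np.float64(64.0)), (200, np.float64(62.0)), (203, np.float64(62.0)), (206, np.float64(61.0)), (209, np.float64(60.0)), (212, np.float64(60.0)), (215, np.float64(60.0)), (218, np.float64(118.0)), (221, np.float64(229.0)), (224, np.float64(229.0))]
135 [88, 123, 140, 148, 141, 137, 129, 131, 153, 183, 205, 217, 222, 223, 216, 202, 173, 143, 132, 133, 132, 132, 130, 133, 130]
165 [86, 97, 104, 102, 101, 103, 102, 118, 160, 198, 219, 233, 238, 238, 231, 213, 173, 120, 96, 97, 97, 96, 98, 94, 94]
240 [93, 92, 91, 91, 90, 90, 91, 102, 132, 165, 182, 187, 186, 180, 169, 150, 121, 99, 96, 105, 115, 126, 129, 129, 128]
(320.5, 135) [0.5492 0.1485 0.165 ]
(320, 197) [0.5617 0.207  0.165 ]
(320, 250) [0.5732 0.2628 0.165 ]
(279, 122) [0.5993 0.1264 0.06  ]
(362, 122) [0.4958 0.1474 0.06  ]
(283, 230) [0.6286 0.2697 0.06  ]
(361, 230) [0.5212 0.2915 0.06  ]
```

Call:
play_rows(targets=[-0.03,-0.03,0.5,0,0,0,87,0,0,0.5,0,0,0,87,0,0,0.5,0,0,0,87,0,0,0.5,0,0,0,87,0,0,0.4,0,0,0,87,0,0,0.3,0,0,0,87,0,0,0.05,0,0,0,87,0,0,0,0,0,0,87,0,0,0,0,0,0,0,0,0,0,0,0,0,0,0,0,0,0,0,0,0,0,0,0,0,0,0,0,0,0,0,0,0,0,0,0,0,0,0,0,0,0,0,0,0,0,0,0,0,0,0,0,0,0,0,0])

```text
time_s: 7.55
tcp_pos: [0.5615, 0.2087, 0.164]
tcp_rot: [3.142, -0.0, -1.771]
ft_force: [-0.8, -0.5, -0.7]
finger_gap: 0.0148
gripper_force: 0.0
```

Call:
play_rows(targets=[0,0,0,0,0,0,0,0,0,0,0,0,0,0,0,0,0,0,0,0,0,0,0,0,0,0,0,0,0,0,-0.1,0,0,0,0,0,0,-0.2,0,0,0,0])

```text
time_s: 8.3
tcp_pos: [0.5601, 0.2082, 0.1779]
tcp_rot: [3.138, -0.003, -1.772]
ft_force: [-0.5, 0.1, -4.7]
finger_gap: 0.0109
gripper_force: 30.0
```

Call:
play_rows(targets=[0,0,-0.3,0,0,0,0,0,0,-0.4,0,0,0,0,0,0,-0.4,0,0,0,0,0,0,-0.4,0,0,0,0,0,0,-0.4,0,0,0,0,0,0,-0.4,0,0,0,0,0,0,-0.3,0,0,0,0,0,0,-0.1,0,0,-0.4,0,0,0,0,0,0,-0.4,0,0,0,0,0,0,-0.4,0,0,0,0,0,0,-0.4,0])

```text
time_s: 9.68
tcp_pos: [0.5613, 0.2086, 0.3132]
tcp_rot: [3.14, -0.001, -1.641]
ft_force: [0.1, -0.0, -4.0]
finger_gap: 0.0107
gripper_force: 30.0
```

Call:
play_rows(targets=[0.2,0.07,0,0,0,0,0,0.36,0.07,0,0,0,0,0,0.36,0.07,0,0,0,0,0,0.36,0.07,0,0,0,0,0,0.36,0.07,0,0,0,0,0,0.36,0.07,0,0,0,0,0,0.36,0.07,0,0,0,0,0,0.36,0.07,0,0,0,0,0,0.36,0.07,0,0,0,0,0,0.36,0.07,0,0,0,0,0,0.36,0.07,0,0,0,0,0,0.2,0.07,0,0,0,0,0,0,0,0,0,0,0,0])

```text
time_s: 11.3
tcp_pos: [0.5048, 0.0115, 0.3142]
tcp_rot: [-3.141, 0.0, -1.644]
ft_force: [-0.2, -0.5, -3.6]
finger_gap: 0.0111
gripper_force: 30.0
```

```bash
python3 w.py 2
```

```text
11.3 [0.50482971 0.01153855 0.3141743 ] [-3.14148040e+00  9.44105827e-05 -1.64443354e+00] [-0.22499157 -0.53075262 -3.63121294] [ 3.44823036e-01  1.31900344e-01 -1.53984516e-01 -4.23699905e-05
 -1.28477053e+00 -4.18448300e-01]
```

View pics/w2.png

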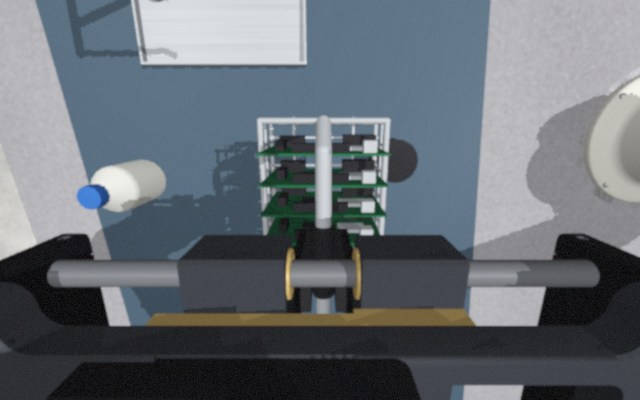

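The tray's near edge shows at corners (141,66) and (306,64), and the basket hangs level in the gripper. I'll go closer, staying in front of the tips.

Call:
play_rows(targets=[0.2,0.05,0,0,0,0,0,0.36,0.05,0,0,0,0,0,0.36,0.05,0,0,0,0,0,0.36,0.05,0,0,0,0,0,0.36,0.05,0,0,0,0,0,0.36,0.05,0,0,0,0,0,0.36,0.05,0,0,0,0,0,0.2,0,0,0,0,0,0,0,0,0,0,0,0,0,0,0,0,0,0,0,0])

```text
time_s: 12.6
tcp_pos: [0.4786, -0.1138, 0.314]
tcp_rot: [-3.142, 0.0, -1.643]
ft_force: [0.5, -0.0, -5.4]
finger_gap: 0.0109
gripper_force: 30.0
```

```bash
python3 w.py 3; python3 -c "
from wr import *
for p in((141,66),(306,64)):print(wray(2,p,.015))"
```

```text
12.6 [ 0.47855932 -0.11384839  0.31397614] [-3.14150658e+00  4.44018022e-04 -1.64320661e+00] [ 5.48758240e-01 -2.65506410e-03 -5.41568831e+00] [ 9.70379242e-02  1.08345576e-01 -1.81820795e-01 -4.41625041e-04
 -1.28047026e+00 -1.69321842e-01]
[ 0.7458 -0.1535  0.015 ]
[ 0.5163 -0.139   0.015 ]
```

View pics/w3.png

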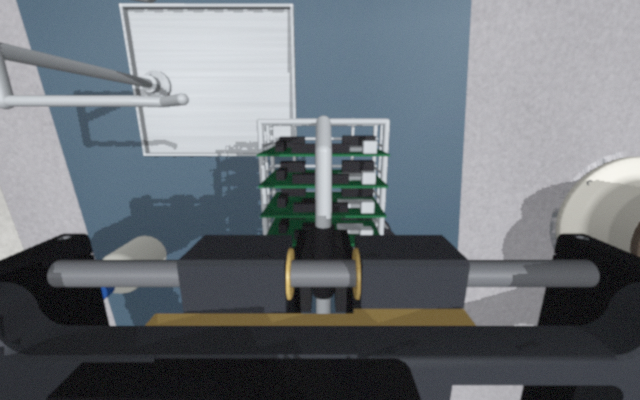

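The near prong's tip is at (183,100), and the tray corners at (121,6), (293,5), (296,155) and (143,156). I'll check the fit with these.

```bash
python3 -c "
from wr import *
from scipy.optimize import least_squares
q=np.array([wray(3,p,.015)[:2] for p in((121,6),(293,5),(296,155),(143,156))]);t=wray(3,(183,100),.244);print(q,t)
L=np.array([(145,-100),(-85,-100),(-85,100),(145,100)])/1000
def T(x,L):
    c,s=np.cos(x[2]),np.sin(x[2]);return L@np.array([[c,s],[-s,c]])+x[:2]
r=least_squares(lambda x:(T(x,L)-q).ravel(),[.595,-.245,-.07]);print(r.x,r.fun.round(3),T(r.x,np.array([(-.028,.036),(-.028,-.036)])))"
```

```text
[[ 0.7286 -0.3524]
 [ 0.5011 -0.337 ]
 [ 0.5164 -0.1402]
 [ 0.7463 -0.1555]] [ 0.5679 -0.2067  0.244 ]
[ 0.5931824  -0.24405308 -0.07413188] [ 0.002 -0.002 -0.    -0.    -0.001  0.002 -0.001  0.   ] [[ 0.5679256  -0.20607816]
 [ 0.56259299 -0.27788041]]
```

Call:
play_rows(targets=[0.2,0,0.1,0,0,0,0,0.35,0,0.1,0,0,0,0,0.35,0,0.1,0,0,0,0,0.35,0,0.1,0,0,0,0,0.35,0,0.1,0,0,0,0,0.35,0,0.1,0,0,0,0,0.3,0,0.1,0,0,0,0,0.2,0,0.1,0,0,0,0,0,0,0.1,0,0,0,0,0,0,0,0,0,0,0,0,0,0,0,0,0,0])

```text
time_s: 14.02
tcp_pos: [0.4697, -0.236, 0.2693]
tcp_rot: [-3.141, -0.0, -1.643]
ft_force: [0.2, -0.4, -4.5]
finger_gap: 0.0112
gripper_force: 30.0
```

```bash
cat > loc.py <<'E'
from workcell import bot,get_image
import numpy as np,cv2,sys
s=bot.get_state();d=s["tcp_pos"]-[.594,-.2445,.225];c,n=np.cos(-.073),np.sin(-.073)
print(s["time_s"],"local",np.round([c*d[0]+n*d[1],-n*d[0]+c*d[1],d[2]],4),s["tcp_rot"],s["ft_force"],s["finger_gap"])
if len(sys.argv)>1:
    o=[]
    for nme in("scene","side"):
        p=get_image(nme)["image"][:,:,::-1]
        o.append(cv2.resize(p[110:270,180:340] if nme=="scene" else p[110:270,260:420],(400,400),interpolation=cv2.INTER_CUBIC))
    cv2.imwrite(f"pics/{sys.argv[1]}.png",np.hstack(o))
E
python3 loc.py
```

```text
14.025 local [-0.1246 -0.0005  0.0443] [-3.14109393e+00 -2.36496512e-04 -1.64250597e+00] [ 0.24946312 -0.35022222 -4.47198376] 0.011229909889438424
```

Call:
play_rows(targets=[0,-0.1,0,0,0,0,0,0,-0.2,0,0,0,0,0,0,-0.2,0,0,0,0,0,0,-0.2,0,0,0,0,0,0,-0.2,0,0,0,0,0,0,-0.2,0,0,0,0,0,0,-0.2,0,0,0,0,0,0,-0.2,0,0,0,0,0,0,-0.2,0,0,0,0,0,0,-0.2,0,0,0,0,0,0,-0.2,0,0,0,0,0,0,-0.2,0,0,0,0,0,0,-0.2,0,0,0,0,0,0,0,0,0,0,0,0,0,0,0,0,0,0,0])

```text
time_s: 15.9
tcp_pos: [0.5938, -0.2453, 0.2689]
tcp_rot: [3.141, 0.0, -1.644]
ft_force: [0.1, 0.4, -4.2]
finger_gap: 0.0109
gripper_force: 30.0
```

```bash
python3 loc.py h1
```

```text
15.9 local [-0.0001 -0.0008  0.0439] [ 3.14059593e+00  2.01817397e-04 -1.64351595e+00] [ 0.10837746  0.35963858 -4.19740589] 0.010853532851596669
```

View pics/h1.png

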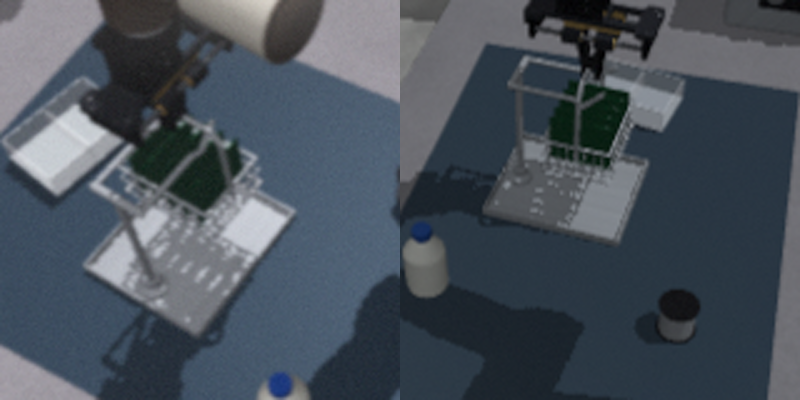

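The prongs are inside the handle's window, with the bar above the seats, so I lower.

Call:
play_rows(targets=[0,0,0.1,0,0,0,0,0,0,0.1,0,0,0,0,0,0,0.1,0,0,0,0,0,0,0.1,0,0,0,0,0,0,0.1,0,0,0,0,0,0,0.1,0,0,0,0,0,0,0.1,0,0,0,0,0,0,0.06,0,0,0,0,0,0,0.04,0,0,0,0,0,0,0.04,0,0,0,0,0,0,0.04,0,0,0,0,0,0,0,0,0,0,0])

```text
time_s: 17.5
tcp_pos: [0.5947, -0.2455, 0.2253]
tcp_rot: [-3.14, -0.0, -1.643]
ft_force: [0.2, -0.7, -4.1]
finger_gap: 0.0112
gripper_force: 30.0
```

Call:
play_rows(targets=[0,0,0.03,0,0,0,0,0,0,0.02,0,0,0,0,0,0,0,0,0,0,0])

```text
time_s: 17.88
tcp_pos: [0.5955, -0.2457, 0.2241]
tcp_rot: [-3.137, -0.001, -1.643]
ft_force: [2.9, -0.0, 2.5]
finger_gap: 0.011
gripper_force: 30.0
```

Call:
play_rows(targets=[0,0,0,0,0,0,16,0,0,0,0,0,0,24,0,0,0,0,0,0,45,0,0,0,0,0,0,45,0,0,0,0,0,0,45,0,0,0,0,0,0,45])

```text
time_s: 18.62
tcp_pos: [0.5941, -0.2454, 0.2225]
tcp_rot: [3.141, 0.0, -1.643]
ft_force: [0.0, -0.3, 0.0]
finger_gap: 0.0442
gripper_force: 0.0
```

Call:
play_rows(targets=[0,0,-0.1,0,0,0,45,0,0,-0.2,0,0,0,45,0,0,-0.4,0,0,0,45,0,0,-0.4,0,0,0,45,0,0,-0.4,0,0,0,45,0,0,-0.4,0,0,0,45,0,0,-0.4,0,0,0,45,0,0,-0.4,0,0,0,45,0,0,0,0,0,0,45,0,0,0,0,0,0,45,0,0,0,0,0,0,45,0,0,0,0,0,0,45,0,0,0,0,0,0,45,0,0,0,0,0,0,45])

```text
time_s: 20.38
tcp_pos: [0.5942, -0.2454, 0.3574]
tcp_rot: [3.141, 0.0, -1.643]
ft_force: [0.3, 0.4, -0.8]
finger_gap: 0.0448
gripper_force: 0.0
```

```bash
python3 loc.py h2
```

```text
20.375 local [ 0.0002 -0.0009  0.1324] [ 3.14136146e+00  2.64148044e-05 -1.64346223e+00] [ 0.33600902  0.44242552 -0.8039496 ] 0.044762510873193814
```

View pics/h2.png

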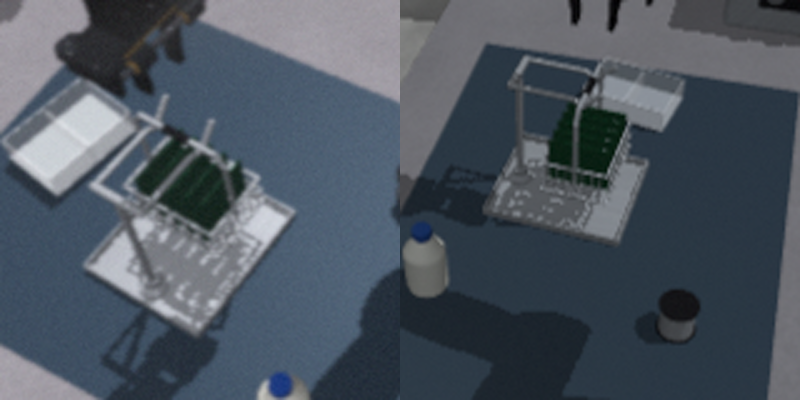

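The basket hangs level on both prongs and the gripper is clear above it. After a short pause for it to settle, I'll hand in.

Call:
play_rows(targets=[0,0,0,0,0,0,45,0,0,0,0,0,0,45,0,0,0,0,0,0,45,0,0,0,0,0,0,45,0,0,0,0,0,0,45,0,0,0,0,0,0,45,0,0,0,0,0,0,45,0,0,0,0,0,0,45,0,0,0,0,0,0,45,0,0,0,0,0,0,45,0,0,0,0,0,0,45,0,0,0,0,0,0,45,0,0,0,0,0,0,45,0,0,0,0,0,0,45,0,0,0,0,0,0,45,0,0,0,0,0,0,45])

```text
time_s: 22.48
tcp_pos: [0.5942, -0.2454, 0.3576]
tcp_rot: [3.142, -0.0, -1.643]
ft_force: [-0.6, 0.0, -0.2]
finger_gap: 0.0451
gripper_force: 0.0
```

```bash
python3 -c "
from workcell import job
print(job.hand_in())"
```

```text
the job is handed in; nothing more can be done
None
```

The basket hangs level by its handle on both prongs over the drip tray, with the gripper clear of it, and I handed the job in at about 22.5 s; the hand-in call returned no verdict.

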